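# Open the pressure pot for refilling

### The job

The pressure pot for spraying leather dye has to be opened for refilling. Let any pressure out first by pushing the relief button on its lid right down and letting it come up again, then turn the filler cap anticlockwise to its first stop without pressing, press it down against its spring, turn it on past the stop to the end and lift it off. Set the cap down gently, right way up, on the floor of the empty wooden tray, and do not knock over the dye bottle or the tub of vials behind the pot.

Things in the scene. Friction and masses are not known exactly. Their poses are not given: they have to be found in the camera images.
- pot: Heavy round metal pressure pot, 176 mm across, 100 mm high to its lid; it does not move. Origin: on its axis, at the desk top. In its own frame: filler neck at x = -40, y = 0 mm, relief button at x = +50, y = 0, gauge (40 mm across, top at 128 mm) at (15, 56), brass outlet (top at 121 mm) at (18, -54) pointing to -y, four clamp nuts on the rim (top at 120 mm).
- cap_grip (a point): Black filler cap, knurled, 52 mm across, 17 mm high, with a straight grey metal grip bar on top: 46 mm long, 12 mm wide, 22 mm high. The point lies on the cap's axis in the bar's middle, 28 mm above the cap's lower edge, 11 mm below the bar's top; x along the bar, z up. Locked and not pressed it stands 144 mm above the desk.
- neck_lip (a point): Centre of the filler neck's lip, 122 mm above the desk, on the cap's axis; x, y as the pot's. Cap angle = cap_grip x from this x, anticlockwise from above positive. Locked: 0.06 to 0.21 rad. First stop: 0.68 rad. Pressed down 3 mm or more the cap passes under the stop. End of travel: about 1.49 rad; from about 1.42 rad on it lifts straight off, and is clear 10 mm up.
- cap: The filler cap again; origin on its axis at its lower edge. Two ears inside hook under the neck's notched flange. A spring in the cap holds it up: pressing it down takes 6 N at first, about 11 N at 3 mm and 13 N at 4.5 mm, where it bottoms. It turns with little friction (under 0.2 N m). Mass 0.13 to 0.17 kg.
- relief (a joint): Dark round push button of the brass relief valve on the pot's lid, 24 mm across, moving straight down: 0 = up, 0.006 m = fully down. Spring return; fully down takes 5 N.
- relief_top (a point): Centre of the top face of the relief button, 130 mm above the desk when up (it goes down with the button).
- tray_floor (a point): Shallow open wooden tray, 268 x 83 x 28 mm, walls 7.5 mm, lying loose left or right of the pot (a mallet lies on the other side), on the desk or on a 2 mm cutting mat. The point is the centre of its inner floor, 3 mm above its underside; the inside is 252 mm along the point's y and 68 mm along its x.
- bottle_mid (a point): Dye bottle, 57 mm across, 198 mm high, standing behind the pot; the point is half-way up, z along its axis. Bystander.
- vials_mid (a point): Clear tub of capped vials, 61 mm across, 78 mm high, standing behind the pot to the right; the point is half-way up, z along its axis. Bystander.
Mind the look-alikes: they are no part of the job. What is shaped like the cap but purple or red is not meant.

How it is judged:
By the outcome, as a careful person would: the job done as asked, in the order asked, and still so for the second after the job is handed in, with the robot touching nothing.
It also fails if it takes over 61 s, if anything falls off the work surface, if the arm or the gripper's body presses on something with over 40 N, if the wrist force passes 120 N, or if a joint passes its speed limit or range.

### The arm

A 6-joint arm with a two-finger parallel gripper is mounted at the origin on a cart in front of the work surface, level with it; the furniture and walls round the work are solid. World frame = base frame: x ahead of the robot, y to its left, z up, the work surface at z = 0. Lengths are in m, angles in rad, forces in N, time in s.
With the tool pointing down it reaches from about 0.3 to 0.875 m from the base axis. Payload 6.4 kg.
Tool frame: the origin (TCP) lies midway between the tips of the shut fingers; the grasp point (between the pads) lies 19 mm behind it (ctrl.pinch_z is the distance from the TCP to the grasp point, in m); z points along the fingers, y is the line along which they close (so a half turn about z gives the same grasp; the last joint's range is limited). The gripper opens to 85 mm and grips with 20 to 120 N. Pads are 22 mm wide; open, the fingers measure 114 mm over their backs; the gripper's body (76 mm by 85 mm) begins 54 mm behind the grasp point. The pads swing forward as they close: fully open they stand 13 mm farther back than shut.
Start: joints at [0.93, 0.181, 1.607, -0, 1.354, -0.206], TCP at [0.242, 0.522, 0.231] pointing down, gripper open.
Joint ranges: [-2.99, 2.99], [-0.89, 2.07], [0.3, 2.58], [-1.14, 4.28], [0, 2.63], [-3.12, 3.12]. Speed limits (rad/s): [2.57, 2.57, 3.01, 3.14, 3.14, 3.14].

### API

Orientations are given as a unit quaternion [w, x, y, z].
In Python, from bench import ctrl gives the robot as it stands.
- The arm moves only by the tool apply_moves, never from a script. Its argument "moves" is a list of rows, each an object with "jaw": the opening, from 0 (shut) to 1 (fully open); "offset": the shift along the tool's x, y, z in mm, a list of three; "rot": the turn, a rotation vector about the tool's x, y, z in degrees, a list of three. In form: [{"jaw": jaw, "offset": [dx, dy, dz], "rot": [ax, ay, az]}, ...]. A call has exactly 5 rows; each row shifts and turns the commanded pose from where the row before left it, along the tool's axes as they then stand; what a row does not reach is not made up. A row lasts 1/8 s, in which the tool goes at most 62.5 mm and 10.7 degrees, less where a joint would pass 70% of its speed; a pose out of reach is approached as far as the arm can. A call is refused whole if a number of a shift passes 62.5 or a number of a turn 10.7, either way. A call with a gripper value outside its range is refused whole. The fingers move at their own pace and stop on an object; the grip force is fixed at half the most. Time passes only in rows, so rows that do not move let the fingers close, or fill a call up. It gives the time, the measured TCP pose, the force, the opening and the grip force at its end, in the units of the state.
- ctrl.get_obs(): the state, without advancing time (a new reading comes with each control period).
- ctrl.camera(name): name is "scene" or "top" or "wrist"; returns (picture, depth): 480x640x3 uint8, red, green, blue; 480x640 float32, m along the optical axis (not along the pixel's ray), 0 where there is no reading.
- ctrl.camera_params(name): a dict with "K" (3x3 intrinsics, pixels), "cam_to_world" (4x4, takes a point from camera to world coordinates); the wrist camera has in their place "mount" (4x4, takes a point from camera to tool coordinates, whose origin is the TCP and whose axes are the flange's). Camera axes: x right, y down, z forward; pixel columns grow to the right and rows downward; lengths in m; the calibration is good to about 2 mm. A picture is of the moment at which its call begins: read the wrist's pose just before it. camera_params takes no time and is no camera call.
- ctrl.hand_in(): hands the job in; it is judged then, once.
Trained networks look in the newest picture that a camera, given by its name, has taken for a name from the list of things; names that differ only in an ending like _2 or _b are one class to them, and where a whole thing is asked for, a point or a joint stands for the part that bears it (a point fixed in the world has none). Each returns a list of dicts, best first, with "score" (0 to 1); they miss things now and then, are a little off and sometimes report something else, mostly with a low value. They report only what shows in the picture. A call takes as long as a camera call. They do not tell look-alikes from the thing itself.
- ctrl.outline_of(camera, target): "region" (480x640 bool, what is visible of it) and "position" ([column, row] in pixels, amid what is visible of it).
The state is a dict: "time_s": time; "q": joint angles; "dq": joint speeds; "joint_efforts": joint torques, N m; "eef_pos": TCP position; "eef_rot": TCP orientation; "wrist_force": force on the tool from outside, world axes, zero at the start; "torque": the same for the moment, N m; "opening": opening from 0.0 (shut) to 1.0 (fully open); "grasp_force": force on a finger pad.
Only numpy, scipy, OpenCV 4.12 (cv2) and the standard library are available. Lean on these libraries where they do the work, as an engineer would, in place of code of your own. Each camera call takes 0.05 s, during which the arm holds its last target. There are 200 camera calls.

## Working session

There is one attempt and no reset: what is moved stays moved. The work goes in short steps, Python scripts to look and compute and a tool call to move; the robot and the scene stay as the last step left them, time stands still between calls to the robot, and variables do not carry over. Pictures are saved under pics/ and viewed, at most 10 in all, crops included, and the job is handed in when it is done.

Besides the shell and the picture viewer there is one more tool, called by a JSON object that holds its "op" and its "data", one argument or row to a line. apply_moves: Moves the arm, as the interface text tells. Its arguments: {"type":"object","properties":{"moves":{"type":"array"}},"required":["moves"]}

```bash
ls; mkdir -p pics
cat > h.py <<'E'
import numpy as np, cv2
from bench import ctrl
from scipy.spatial.transform import Rotation as R
def cam(n):
    o=ctrl.get_obs(); im,d=ctrl.camera(n); p=ctrl.camera_params(n); K=np.array(p["K"])
    if n=="wrist":
        T=np.eye(4); q=o["eef_rot"]; T[:3,:3]=R.from_quat([q[1],q[2],q[3],q[0]]).as_matrix(); T[:3,3]=o["eef_pos"]; T=T@np.array(p["mount"])
    else: T=np.array(p["cam_to_world"])
    return im,d,K,T
def cloud(d,K,T):
    v,u=np.mgrid[:480,:640]; P=np.stack([(u-K[0,2])/K[0,0]*d,(v-K[1,2])/K[1,1]*d,d],-1)
    return P@T[:3,:3].T+T[:3,3]
def save(n,im): cv2.imwrite("pics/"+n+".png",im[:,:,::-1])
E
python3 - <<'E'
from h import *
for n in ("top","scene"):
    im,d,K,T=cam(n); save(n,im); np.savez(n+".npz",im=im,d=d,K=K,T=T); P=cloud(d,K,T)
    print(n,"campos",T[:3,3].round(3))
    for t in ("pot","cap","relief","tray_floor","bottle_mid","vials_mid"):
        for r in ctrl.outline_of(n,t)[:3]:
            m=r["region"]&(d>0); print(t,round(r["score"],2),np.round(r["position"]),m.sum(),np.median(P[m],0).round(3), np.percentile(P[m][:,2],95).round(3) if m.sum() else '')
print(ctrl.get_obs()["eef_rot"],ctrl.pinch_z,ctrl.get_obs()["time_s"])
E
```

```text
pics
top campos [ 0.347 -0.03   1.461]
pot 0.84 [322. 254.] 3848 [ 0.576 -0.041  0.098] 0.125
cap 0.61 [254. 315.] 361 [0.433 0.125 0.017] 0.04
cap 0.57 [319. 272.] 422 [ 0.531 -0.032  0.133] 0.155
cap 0.56 [390. 273.] 346 [ 0.541 -0.197  0.018] 0.04
relief 0.73 [313. 166.] 813 [ 0.777 -0.011  0.137] 0.198
relief 0.42 [321. 230.] 97 [ 0.62  -0.047  0.132] 0.137
tray_floor 0.78 [445. 324.] 3872 [ 0.414 -0.343  0.006] 0.03
bottle_mid 0.75 [311. 164.] 845 [ 0.777 -0.009  0.136] 0.198
vials_mid 0.93 [393. 184.] 598 [ 0.757 -0.216  0.066] 0.08
scene campos [ 0.016 -0.647  0.638]
pot 0.61 [315. 265.] 4365 [ 0.544 -0.073  0.097] 0.126
cap 0.96 [220. 275.] 444 [0.429 0.117 0.02 ] 0.04
cap 0.74 [296. 242.] 539 [ 0.525 -0.039  0.135] 0.156
cap 0.72 [359. 322.] 553 [ 0.534 -0.207  0.019] 0.04
relief 0.48 [332. 233.] 78 [ 0.617 -0.05   0.134] 0.136
bottle_mid 0.84 [366. 219.] 1430 [ 0.776 -0.022  0.104] 0.192
bottle_mid 0.24 [430. 271.] 1018 [ 0.742 -0.226  0.055] 0.08
[-1.90125245e-06  2.15709615e-01  9.76457558e-01 -6.37024075e-06] 0.0187 0.7
```

Run:
```python
import numpy as np,cv2
im=np.load("top.npz")["im"][130:430,160:560]
cv2.imwrite("pics/topc.png",cv2.resize(im,None,fx=2,fy=2,interpolation=cv2.INTER_CUBIC)[:,:,::-1])
im=np.load("scene.npz")["im"][170:360,180:460]
cv2.imwrite("pics/scc.png",cv2.resize(im,(784,532),interpolation=cv2.INTER_CUBIC)[:,:,::-1])
```

```text
(no output)
```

View pics/topc.png

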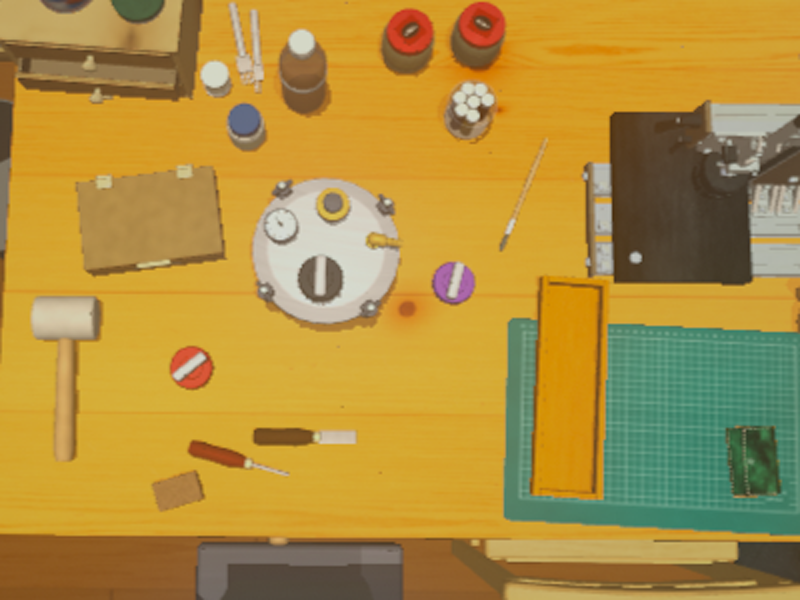

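View pics/scc.png

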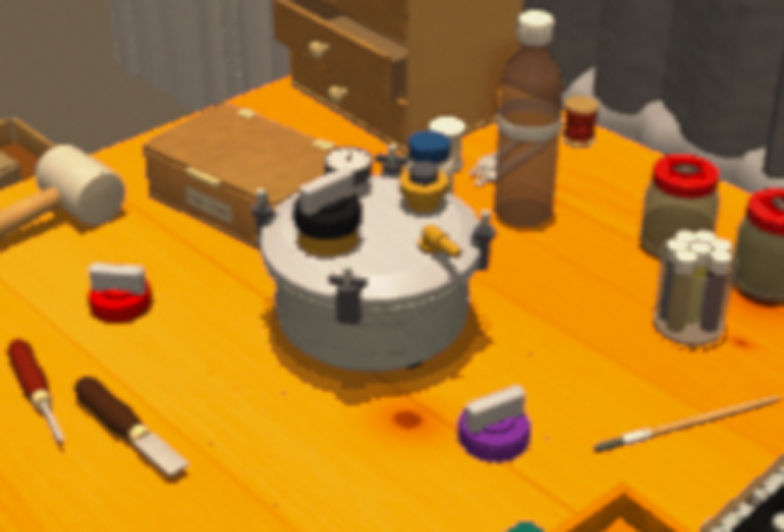

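Top view (full-frame pixels): three cap shapes: black on the pot (320,269), purple on the desk (388,271) and red on the desk (256,314). The black one is on the pot's filler neck, so that is the one meant. The relief button is at (326,232) and the tray is on the right, on the mat, at (445,324). The enlarged crop confirms this.

```bash
cat >> h.py <<'E'
def rot_of(yaw): # tool down, tool x at yaw
    c,s=np.cos(yaw),np.sin(yaw); return np.array([[c,s,0],[s,-c,0],[0,0,-1.]])
def pose():
    o=ctrl.get_obs(); q=o["eef_rot"]; return np.array(o["eef_pos"]),R.from_quat([q[1],q[2],q[3],q[0]]).as_matrix(),o
def plan(p,Rg,n,start=None):
    p0,R0=start if start else pose()[:2]
    rv=R.from_matrix(R0.T@Rg).as_rotvec()
    Rc=R0.copy(); pc=p0.copy()
    for i in range(n):
        t=p0+(np.array(p)-p0)*(i+1)/n
        off=np.round(Rc.T@(t-pc)*1000,1); r=np.round(np.degrees(rv)/n,1)
        print("off",off.tolist(),"rot",r.tolist())
        pc=pc+Rc@off/1000; Rc=Rc@R.from_rotvec(np.radians(r)).as_matrix()
E
python3 - <<'E'
from h import *
z=np.load("top.npz"); P=cloud(z["d"],z["K"],z["T"]); im=z["im"]
def sel(c,r,lo,hi): return P[(np.hypot(P[...,0]-c[0],P[...,1]-c[1])<r)&(P[...,2]>lo)&(P[...,2]<hi)]
b=sel((.53,-.035),.05,.147,.165); print("bar",len(b),b.mean(0), b[:,2].max()); u=np.linalg.svd(b[:,:2]-b[:,:2].mean(0))[2][0]; print("baryaw",np.degrees(np.arctan2(u[1],u[0])))
b=sel((.62,-.047),.03,.127,.14);print("relief",len(b),b.mean(0))
w=P[(abs(P[...,0]-.414)<.2)&(abs(P[...,1]+.343)<.07)&(P[...,2]>.022)&(P[...,2]<.045)]
r=cv2.minAreaRect((w[:,:2]*1000).astype(np.float32)); print("tray",r,len(w),w[:,2].mean())
plan([.575,-.04,.30],rot_of(0),15)
E
```

```text
bar 100 [ 0.53178787 -0.03241355  0.15329532] 0.16042145033855393
baryaw 178.85345106254778
relief 87 [ 0.62009392 -0.046354    0.13199892]
tray ((448.59857177734375, -351.76708984375), (103.0662612915039, 334.1725769042969), 85.93824768066406) 1200 0.028592850956908406
off [-35.9, -24.6, -4.6] rot [-0.0, 0.0, 10.3]
off [-39.7, -17.8, -4.6] rot [-0.0, 0.0, 10.3]
off [-42.3, -10.4, -4.5] rot [-0.0, 0.0, 10.3]
off [-43.4, -2.7, -4.6] rot [-0.0, 0.0, 10.3]
off [-43.2, 5.1, -4.6] rot [-0.0, 0.0, 10.3]
off [-41.6, 12.8, -4.6] rot [-0.0, 0.0, 10.3]
off [-38.6, 20.0, -4.6] rot [-0.0, 0.0, 10.3]
off [-34.5, 26.6, -4.5] rot [-0.0, 0.0, 10.3]
off [-29.1, 32.3, -4.6] rot [-0.0, 0.0, 10.3]
off [-22.9, 37.0, -4.6] rot [-0.0, 0.0, 10.3]
off [-15.9, 40.5, -4.6] rot [-0.0, 0.0, 10.3]
off [-8.4, 42.7, -4.6] rot [-0.0, 0.0, 10.3]
off [-0.6, 43.5, -4.5] rot [-0.0, 0.0, 10.3]
off [7.2, 43.0, -4.6] rot [-0.0, 0.0, 10.3]
off [14.7, 40.9, -4.6] rot [-0.0, 0.0, 10.3]
```

{"op": "apply_moves", "data": {
  "moves": [
    {"jaw":0,"offset":[-36,-24.5,-5],"rot":[0,0,10.3]},
    {"jaw":0,"offset":[-39.5,-18,-5],"rot":[0,0,10.3]},
    {"jaw":0,"offset":[-42.5,-10.5,-5],"rot":[0,0,10.3]},
    {"jaw":0,"offset":[-43.5,-2.5,-5],"rot":[0,0,10.3]},
    {"jaw":0,"offset":[-43,5,-5],"rot":[0,0,10.3]}
  ]
}}

```text
time_s: 1.32
eef_pos: [0.3537, 0.3331, 0.2566]
eef_rot: [0.0, 0.621, 0.784, 0.0]
wrist_force: [0.6, -0.3, 1.2]
opening: 0.002
grasp_force: 0.0
```

{"op": "apply_moves", "data": {
  "moves": [
    {"jaw":0,"offset":[-41.5,13,-5],"rot":[0,0,10.3]},
    {"jaw":0,"offset":[-38.5,20,-5],"rot":[0,0,10.3]},
    {"jaw":0,"offset":[-34.5,26.5,-5],"rot":[0,0,10.3]},
    {"jaw":0,"offset":[-29,32.5,-5],"rot":[0,0,10.3]},
    {"jaw":0,"offset":[-23,37,-5],"rot":[0,0,10.3]}
  ]
}}

```text
time_s: 1.95
eef_pos: [0.4649, 0.146, 0.2817]
eef_rot: [0.0, 0.9, 0.436, 0.0]
wrist_force: [0.1, 0.4, 0.9]
opening: 0.002
grasp_force: 0.0
```

{"op": "apply_moves", "data": {
  "moves": [
    {"jaw":0,"offset":[-16,40.5,-5],"rot":[0,0,10.3]},
    {"jaw":0,"offset":[-8.5,42.5,-5],"rot":[0,0,10.3]},
    {"jaw":0,"offset":[-0.5,43.5,-5],"rot":[0,0,10.3]},
    {"jaw":0,"offset":[7,43,-5],"rot":[0,0,10.3]},
    {"jaw":0,"offset":[14.5,41,-5],"rot":[0,0,10.3]}
  ]
}}

```text
time_s: 2.58
eef_pos: [0.5753, -0.0413, 0.3066]
eef_rot: [-0.0, 1.0, 0.002, 0.0]
wrist_force: [0.2, 0.3, -0.0]
opening: -0.002
grasp_force: 0.0
```

Run:
```python
from h import *
p,Rm,o=pose(); print(p.round(4),Rm[:,0].round(3),o["q"],o["time_s"],o["wrist_force"],o["opening"])
im,d,K,T=cam("wrist"); np.savez("w1.npz",im=im,d=d,K=K,T=T); save("w1",im)
print(T[:3,3],(d>0).mean())
P=cloud(d,K,T)
def sel(c,r,lo,hi): return P[(np.hypot(P[...,0]-c[0],P[...,1]-c[1])<r)&(P[...,2]>lo)&(P[...,2]<hi)&(d>0)]
b=sel((.532,-.032),.035,.149,.162); print("bar",len(b),b.mean(0)); 
if len(b): print(cv2.minAreaRect((b[:,:2]*1000).astype(np.float32)))
b=sel((.62,-.046),.03,.127,.14);print("relief",len(b),b.mean(0))
if len(b): print(cv2.minAreaRect((b[:,:2]*1000).astype(np.float32)))
```

```text
[ 0.5753 -0.0413  0.3066] [1.    0.004 0.   ] [-2.77353824e-01  1.31686042e-01  1.51121038e+00  1.03648206e-04
  1.49839649e+00  1.28921321e+00] 2.575 [ 0.23478798  0.25088955 -0.03977853] -0.0017363530822056014
[ 0.64244639 -0.04214443  0.44971356] 0.9954817708333333
bar 450 [ 0.53979896 -0.03186723  0.15467429]
((534.493896484375, -31.922374725341797), (11.874338150024414, 42.88164138793945), 87.7529067993164)
relief 511 [ 0.62185993 -0.04562218  0.13421318]
((621.7636108398438, -45.469886779785156), (22.721195220947266, 22.64712142944336), 45.77975845336914)
```

View pics/w1.png

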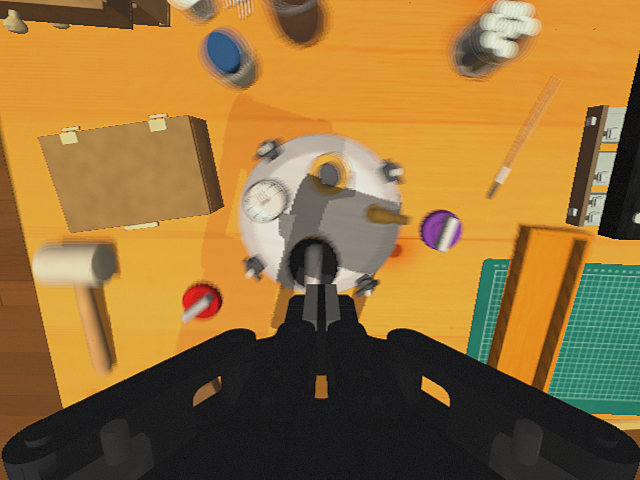

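Wrist view: the relief button is at (330,175) and the black cap, partly behind the fingers, is at (315,260). I'll press the button first.

{"op": "apply_moves", "data": {
  "moves": [
    {"jaw":0,"offset":[23,2.5,40],"rot":[0,0,0]},
    {"jaw":0,"offset":[23,2.5,50],"rot":[0,0,0]},
    {"jaw":0,"offset":[0,0,50],"rot":[0,0,0]},
    {"jaw":0,"offset":[0,0,25],"rot":[0,0,0]},
    {"jaw":0,"offset":[0,0,0],"rot":[0,0,0]}
  ]
}}

```text
time_s: 3.25
eef_pos: [0.6189, -0.0439, 0.1386]
eef_rot: [-0.001, 1.0, 0.005, -0.003]
wrist_force: [0.7, -0.2, 1.2]
opening: -0.001
grasp_force: 0.0
```

{"op": "apply_moves", "data": {
  "moves": [
    {"jaw":0,"offset":[0,0,6],"rot":[0,0,0]},
    {"jaw":0,"offset":[0,0,4],"rot":[0,0,0]},
    {"jaw":0,"offset":[0,0,2],"rot":[0,0,0]},
    {"jaw":0,"offset":[0,0,2],"rot":[0,0,0]},
    {"jaw":0,"offset":[0,0,0],"rot":[0,0,0]}
  ]
}}

```text
time_s: 3.88
eef_pos: [0.6218, -0.0447, 0.1283]
eef_rot: [0.0, 1.0, 0.005, 0.001]
wrist_force: [2.8, 0.1, 5.2]
opening: 0.003
grasp_force: 2.3
```

{"op": "apply_moves", "data": {
  "moves": [
    {"jaw":0,"offset":[0,0,1.5],"rot":[0,0,0]},
    {"jaw":0,"offset":[0,0,1.5],"rot":[0,0,0]},
    {"jaw":0,"offset":[0,0,1],"rot":[0,0,0]},
    {"jaw":0,"offset":[0,0,0.5],"rot":[0,0,0]},
    {"jaw":0,"offset":[0,0,0],"rot":[0,0,0]}
  ]
}}

```text
time_s: 4.5
eef_pos: [0.6221, -0.0447, 0.1277]
eef_rot: [0.001, 1.0, 0.005, 0.002]
wrist_force: [-8.1, 2.2, 27.9]
opening: 0.0
grasp_force: 13.9
```

Run:
```python
from h import *
im,d,K,T=cam("scene"); P=cloud(d,K,T); o=ctrl.get_obs(); print(o["torque"],o["wrist_force"])
z=np.load("scene.npz"); a=z["im"][195:275,270:390]; b=im[195:275,270:390]
save("press",np.hstack([cv2.resize(x,(480,320),interpolation=cv2.INTER_CUBIC)[:,:395] for x in (a,b)]))
```

```text
[0.38500695 1.46280282 0.00492058] [-9.0337807   2.11374497 27.21621937]
```

View pics/press.png

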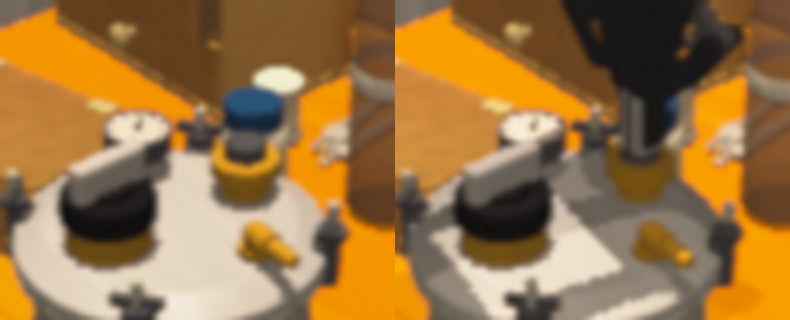

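The button is at its bottom stop: 28 N against a 5 N spring. Next I release it and move to a spot with an unobstructed look at the cap.

{"op": "apply_moves", "data": {
  "moves": [
    {"jaw":0,"offset":[0,0,-15],"rot":[0,0,0]},
    {"jaw":0,"offset":[0,0,-50],"rot":[0,0,0]},
    {"jaw":0.5,"offset":[-50,0,-50],"rot":[0,0,0]},
    {"jaw":0.5,"offset":[-50,-6,0],"rot":[0,0,0]},
    {"jaw":0.5,"offset":[-40,-6,0],"rot":[0,0,1]}
  ]
}}

```text
time_s: 5.18
eef_pos: [0.4842, -0.0335, 0.2317]
eef_rot: [-0.0, 1.0, -0.004, -0.001]
wrist_force: [0.2, 0.0, 0.4]
opening: 0.494
grasp_force: 0.0
```

{"op": "apply_moves", "data": {
  "moves": [
    {"jaw":0.5,"offset":[0,0,0],"rot":[0,0,0]},
    {"jaw":0.5,"offset":[0,0,0],"rot":[0,0,0]},
    {"jaw":0.5,"offset":[0,0,0],"rot":[0,0,0]},
    {"jaw":0.5,"offset":[0,0,0],"rot":[0,0,0]},
    {"jaw":0.5,"offset":[0,0,0],"rot":[0,0,0]}
  ]
}}

```text
time_s: 5.8
eef_pos: [0.4867, -0.0339, 0.2317]
eef_rot: [-0.0, 1.0, -0.004, -0.0]
wrist_force: [-0.5, 0.3, -0.7]
opening: 0.499
grasp_force: 0.0
```

Run:
```python
from h import *
p,Rm,o=pose(); print(p.round(4),Rm[:,0].round(3),o["wrist_force"],o["opening"],o["q"])
im,d,K,T=cam("wrist"); np.savez("w2.npz",im=im,d=d,K=K,T=T); save("w2",im)
P=cloud(d,K,T); print(T[:3,3])
def sel(c,r,lo,hi): return P[(np.hypot(P[...,0]-c[0],P[...,1]-c[1])<r)&(P[...,2]>lo)&(P[...,2]<hi)&(d>0)]
for nm,c,r,lo,hi in (("bar",(.532,-.032),.035,.149,.162),("capdisc",(.532,-.032),.031,.127,.139),("relief",(.621,-.046),.03,.127,.14)):
    b=sel(c,r,lo,hi); print(nm,len(b),np.median(b,0))
    print(cv2.minAreaRect((b[:,:2]*1000).astype(np.float32)), cv2.minEnclosingCircle((b[:,:2]*1000).astype(np.float32)))
b=sel((.572,-.04),.07,.09,.11); print("lid z",np.median(b[:,2]))
```

```text
[ 0.4867 -0.0339  0.2317] [ 1.    -0.007 -0.   ] [-0.50267324  0.32252375 -0.72127153] 0.4988649301812931 [-3.13427140e-01 -1.75253406e-02  1.81907159e+00  8.12063847e-07
  1.34056960e+00  1.26452766e+00]
[ 0.55394175 -0.03556955  0.37482854]
bar 1285 [ 0.53387302 -0.03206255  0.15495254]
((532.5177612304688, -32.109527587890625), (11.774667739868164, 46.06714630126953), 89.03092193603516) ((532.5274658203125, -31.56310272216797), 23.12230110168457)
capdisc 3020 [ 0.53412689 -0.03624195  0.13343571]
((533.4461059570312, -31.92824935913086), (53.32512664794922, 51.54582977294922), 87.46957397460938) ((532.4772338867188, -32.02227020263672), 27.116344451904297)
relief 1227 [ 0.62051122 -0.04556978  0.13427429]
((620.9747314453125, -45.905128479003906), (22.637426376342773, 23.28657341003418), 7.322659969329834) ((621.3943481445312, -45.95168685913086), 12.118209838867188)
lid z 0.10053162222318196
```

View pics/w2.png

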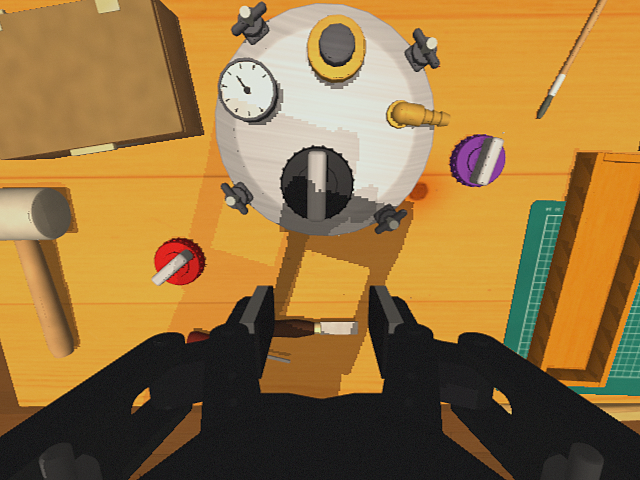

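Wrist view: black cap with its grey bar upright at (317,185), purple at (478,160), red at (180,261). The black one on the pot is the target, and I move to it now.

{"op": "apply_moves", "data": {
  "moves": [
    {"jaw":0.5,"offset":[30,-1,10],"rot":[0,0,0.6]},
    {"jaw":0.5,"offset":[16,-1,20],"rot":[0,0,0]},
    {"jaw":0.5,"offset":[0,0,30],"rot":[0,0,0]},
    {"jaw":0.5,"offset":[0,0,20],"rot":[0,0,0]},
    {"jaw":0.5,"offset":[0,0,0],"rot":[0,0,0]}
  ]
}}

```text
time_s: 6.48
eef_pos: [0.5312, -0.032, 0.1502]
eef_rot: [-0.001, 1.0, -0.009, -0.002]
wrist_force: [-0.0, -0.5, -0.3]
opening: 0.501
grasp_force: 0.0
```

{"op": "apply_moves", "data": {
  "moves": [
    {"jaw":0.5,"offset":[0,0,10],"rot":[0,0,0]},
    {"jaw":0.5,"offset":[0,0,5],"rot":[0,0,0]},
    {"jaw":0.5,"offset":[0,0,0],"rot":[0,0,0]},
    {"jaw":0.5,"offset":[0,0,0],"rot":[0,0,0]},
    {"jaw":0.5,"offset":[0,0,0],"rot":[0,0,0]}
  ]
}}

```text
time_s: 7.1
eef_pos: [0.5327, -0.0324, 0.1374]
eef_rot: [0.0, 1.0, -0.009, 0.0]
wrist_force: [0.2, 0.3, -0.1]
opening: 0.5
grasp_force: 0.0
```

{"op": "apply_moves", "data": {
  "moves": [
    {"jaw":0,"offset":[0,0,0],"rot":[0,0,0]},
    {"jaw":0,"offset":[0,0,0],"rot":[0,0,0]},
    {"jaw":0,"offset":[0,0,0],"rot":[0,0,0]},
    {"jaw":0,"offset":[0,0,0],"rot":[0,0,0]},
    {"jaw":0,"offset":[0,0,0],"rot":[0,0,0]}
  ]
}}

```text
time_s: 7.72
eef_pos: [0.5325, -0.0323, 0.1372]
eef_rot: [-0.0, 1.0, -0.009, 0.0]
wrist_force: [-1.4, 1.1, 4.0]
opening: 0.129
grasp_force: 62.5
```

{"op": "apply_moves", "data": {
  "moves": [
    {"jaw":0,"offset":[0,0,-0.6],"rot":[0,0,0]},
    {"jaw":0,"offset":[0,0,0],"rot":[0,0,-7]},
    {"jaw":0,"offset":[0,0,0],"rot":[0,0,-7]},
    {"jaw":0,"offset":[0,0,0],"rot":[0,0,-7]},
    {"jaw":0,"offset":[0,0,0],"rot":[0,0,0]}
  ]
}}

```text
time_s: 8.35
eef_pos: [0.5325, -0.0324, 0.1374]
eef_rot: [0.0, 0.985, 0.173, 0.0]
wrist_force: [-0.3, 0.9, -0.0]
opening: 0.119
grasp_force: 62.1
```

{"op": "apply_moves", "data": {
  "moves": [
    {"jaw":0,"offset":[0,0,0],"rot":[0,0,-5]},
    {"jaw":0,"offset":[0,0,0],"rot":[0,0,-4]},
    {"jaw":0,"offset":[0,0,0],"rot":[0,0,-2]},
    {"jaw":0,"offset":[0,0,0],"rot":[0,0,0]},
    {"jaw":0,"offset":[0,0,0],"rot":[0,0,0]}
  ]
}}

```text
time_s: 8.98
eef_pos: [0.5318, -0.0318, 0.1373]
eef_rot: [-0.001, 0.964, 0.266, -0.001]
wrist_force: [-3.7, 4.5, 2.9]
opening: 0.123
grasp_force: 62.5
```

Run:
```python
from h import *
p,Rm,o=pose(); print(p.round(4),np.arctan2(Rm[1,0],Rm[0,0])+.1566,np.round(o["wrist_force"],1),np.round(o["torque"],2),o["opening"])
```

```text
[ 0.5318 -0.0318  0.1373] 0.6957972180196264 [-3.7  4.5  2.9] [ 0.79  0.63 -0.1 ] 0.12300387085689046
```

{"op": "apply_moves", "data": {
  "moves": [
    {"jaw":0,"offset":[0,0,0],"rot":[0,0,-2]},
    {"jaw":0,"offset":[0,0,0],"rot":[0,0,-1]},
    {"jaw":0,"offset":[0,0,0],"rot":[0,0,0]},
    {"jaw":0,"offset":[0,0,0],"rot":[0,0,0]},
    {"jaw":0,"offset":[0,0,0],"rot":[0,0,0]}
  ]
}}

```text
time_s: 9.6
eef_pos: [0.532, -0.0319, 0.1374]
eef_rot: [-0.001, 0.957, 0.291, -0.0]
wrist_force: [-3.1, 4.4, 4.1]
opening: 0.123
grasp_force: 62.9
```

Run:
```python
from h import *
p,Rm,o=pose(); print(p.round(4),np.arctan2(Rm[1,0],Rm[0,0])+.1566,np.round(o["wrist_force"],1),np.round(o["torque"],2),o["opening"])
```

```text
[ 0.532  -0.0319  0.1374] 0.7471004128074081 [-3.1  4.4  4.1] [ 0.71  0.57 -0.57] 0.12348553011258255
```

Torque of -0.57 N m: the cap is at the first stop. I back off a touch and press.

{"op": "apply_moves", "data": {
  "moves": [
    {"jaw":0,"offset":[0,0,0],"rot":[0,0,4]},
    {"jaw":0,"offset":[0,0,2],"rot":[0,0,0]},
    {"jaw":0,"offset":[0,0,2.5],"rot":[0,0,0]},
    {"jaw":0,"offset":[0,0,2],"rot":[0,0,0]},
    {"jaw":0,"offset":[0,0,0],"rot":[0,0,0]}
  ]
}}

```text
time_s: 10.22
eef_pos: [0.533, -0.0324, 0.1325]
eef_rot: [0.0, 0.966, 0.259, 0.0]
wrist_force: [-5.7, 3.2, 12.0]
opening: 0.124
grasp_force: 63.6
```

{"op": "apply_moves", "data": {
  "moves": [
    {"jaw":0,"offset":[0,0,1],"rot":[0,0,0]},
    {"jaw":0,"offset":[0,0,0],"rot":[0,0,-6]},
    {"jaw":0,"offset":[0,0,0],"rot":[0,0,-6]},
    {"jaw":0,"offset":[0,0,0],"rot":[0,0,-6]},
    {"jaw":0,"offset":[0,0,0],"rot":[0,0,0]}
  ]
}}

```text
time_s: 10.85
eef_pos: [0.5338, -0.0315, 0.1324]
eef_rot: [0.0, 0.913, 0.407, 0.002]
wrist_force: [-5.1, 7.4, 17.0]
opening: 0.119
grasp_force: 64.3
```

Run:
```python
from h import *
p,Rm,o=pose(); print(p.round(4),np.arctan2(Rm[1,0],Rm[0,0])+.1566,np.round(o["wrist_force"],1),np.round(o["torque"],2),o["opening"])
```

```text
[ 0.5338 -0.0315  0.1324] 0.9952887256494675 [-5.1  7.4 17. ] [1.38 0.91 0.08] 0.11898285002974063
```

Past the stop with no torque. I turn on to the end.

{"op": "apply_moves", "data": {
  "moves": [
    {"jaw":0,"offset":[0,0,0],"rot":[0,0,-8]},
    {"jaw":0,"offset":[0,0,0],"rot":[0,0,-8]},
    {"jaw":0,"offset":[0,0,0],"rot":[0,0,-8]},
    {"jaw":0,"offset":[0,0,0],"rot":[0,0,-5]},
    {"jaw":0,"offset":[0,0,0],"rot":[0,0,0]}
  ]
}}

```text
time_s: 11.48
eef_pos: [0.5328, -0.0317, 0.1324]
eef_rot: [-0.0, 0.782, 0.623, 0.0]
wrist_force: [-9.0, 6.8, 20.8]
opening: 0.123
grasp_force: 64.9
```

Run:
```python
from h import *
p,Rm,o=pose(); print(p.round(4),np.arctan2(Rm[1,0],Rm[0,0])+.1566,np.round(o["wrist_force"],1),np.round(o["torque"],2),o["opening"])
```

```text
[ 0.5328 -0.0317  0.1324] 1.50108164907168 [-9.   6.8 20.8] [ 1.26  1.7  -0.08] 0.12333869897247907
```

{"op": "apply_moves", "data": {
  "moves": [
    {"jaw":0,"offset":[0,0,0],"rot":[0,0,-3]},
    {"jaw":0,"offset":[0,0,0],"rot":[0,0,-1]},
    {"jaw":0,"offset":[0,0,0],"rot":[0,0,0]},
    {"jaw":0,"offset":[0,0,0],"rot":[0,0,0]},
    {"jaw":0,"offset":[0,0,0],"rot":[0,0,0]}
  ]
}}

```text
time_s: 12.1
eef_pos: [0.5326, -0.0318, 0.1324]
eef_rot: [-0.0, 0.761, 0.649, 0.0]
wrist_force: [-11.1, 6.6, 21.0]
opening: 0.123
grasp_force: 65.7
```

Run:
```python
from h import *
p,Rm,o=pose(); print(p.round(4),np.arctan2(Rm[1,0],Rm[0,0])+.1566,np.round(o["wrist_force"],1),np.round(o["torque"],2),o["opening"])
```

```text
[ 0.5326 -0.0318  0.1324] 1.568512931090921 [-11.1   6.6  21. ] [ 1.17  1.82 -0.78] 0.12278771715976002
```

End stop reached (-0.78 N m). I ease back 2.5° and lift.

{"op": "apply_moves", "data": {
  "moves": [
    {"jaw":0,"offset":[0,0,0],"rot":[0,0,3]},
    {"jaw":0,"offset":[0,0,-4],"rot":[0,0,0]},
    {"jaw":0,"offset":[0,0,-4],"rot":[0,0,0]},
    {"jaw":0,"offset":[0,0,-4],"rot":[0,0,0]},
    {"jaw":0,"offset":[0,0,0],"rot":[0,0,0]}
  ]
}}

```text
time_s: 12.72
eef_pos: [0.5323, -0.0324, 0.1419]
eef_rot: [-0.0, 0.777, 0.629, -0.0]
wrist_force: [-2.2, 2.5, -0.9]
opening: 0.122
grasp_force: 62.0
```

Run:
```python
from h import *
p,Rm,o=pose(); print(p.round(4),np.arctan2(Rm[1,0],Rm[0,0])+.1566,np.round(o["wrist_force"],1),np.round(o["torque"],2),o["opening"])
```

```text
[ 0.5323 -0.0324  0.1419] 1.5178840685298005 [-2.2  2.5 -0.9] [0.57 0.31 0.02] 0.12185101432083079
```

{"op": "apply_moves", "data": {
  "moves": [
    {"jaw":0,"offset":[0,0,-5],"rot":[0,0,0]},
    {"jaw":0,"offset":[0,0,-15],"rot":[0,0,0]},
    {"jaw":0,"offset":[0,0,-30],"rot":[0,0,0]},
    {"jaw":0,"offset":[0,0,-40],"rot":[0,0,0]},
    {"jaw":0,"offset":[0,0,0],"rot":[0,0,0]}
  ]
}}

```text
time_s: 13.35
eef_pos: [0.5353, -0.0334, 0.2373]
eef_rot: [0.004, 0.777, 0.629, 0.003]
wrist_force: [0.4, 0.5, -0.9]
opening: 0.119
grasp_force: 61.9
```

Run:
```python
from h import *
p,Rm,o=pose(); print(p.round(4),np.degrees(np.arctan2(Rm[1,0],Rm[0,0])),np.round(o["wrist_force"],1),o["opening"],o["q"])
im,d,K,T=cam("scene"); save("lift",im[120:400,180:520])
z=np.load("top.npz"); P=cloud(z["d"],z["K"],z["T"])
r=ctrl.outline_of("scene","tray_floor")
z2=np.load("w2.npz")
import numpy as np
m=(abs(P[...,0]-.414)<.16)&(abs(P[...,1]+.345)<.062)
w=P[m&(P[...,2]>.024)&(P[...,2]<.04)]
print("rim",len(w),cv2.minAreaRect((w[:,:2]*1000).astype(np.float32)))
# wall lines: histograms on y
print(np.percentile(w,[1,99],axis=0).round(3).tolist())
fl=P[m&(P[...,2]<.012)&(abs(P[...,1]+.343)<.025)]; print("floor z",np.median(fl[:,2]))
```

```text
[ 0.5353 -0.0334  0.2373] 77.98252096404273 [ 0.4  0.5 -0.9] 0.11915191203205287 [-2.83539314e-01  8.23999067e-02  1.70471974e+00 -4.89443524e-04
  1.34496041e+00 -7.36929720e-02]
rim 912 ((429.3611755371094, -347.4199523925781), (97.11904907226562, 294.6117248535156), 85.93824768066406)
[[0.282, -0.396, 0.024], [0.573, -0.293, 0.037]]
floor z 0.0035514063333139667
```

View pics/lift.png

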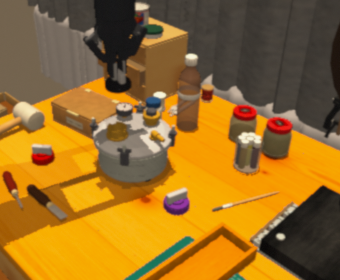

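The cap is in the gripper and the bare neck shows on the pot. Next stop is over the tray.

{"op": "apply_moves", "data": {
  "moves": [
    {"jaw":0,"offset":[-30,-4.5,0],"rot":[0,0,0]},
    {"jaw":0,"offset":[-50,-7.5,0],"rot":[0,0,0]},
    {"jaw":0,"offset":[-50,-7.5,0],"rot":[0,0,0]},
    {"jaw":0,"offset":[-50,-7.5,0],"rot":[0,0,0]},
    {"jaw":0,"offset":[-50,-7.5,0],"rot":[0,0,0]}
  ]
}}

```text
time_s: 14.08
eef_pos: [0.4495, -0.2511, 0.2308]
eef_rot: [-0.001, 0.777, 0.629, -0.0]
wrist_force: [0.5, -0.0, -2.0]
opening: 0.122
grasp_force: 61.8
```

{"op": "apply_moves", "data": {
  "moves": [
    {"jaw":0,"offset":[-50,-7.5,10],"rot":[0,0,0]},
    {"jaw":0,"offset":[-47,-6,10],"rot":[0,0,0]},
    {"jaw":0,"offset":[0,0,10],"rot":[0,0,-9.7]},
    {"jaw":0,"offset":[0,0,0],"rot":[0,0,0]},
    {"jaw":0,"offset":[0,0,0],"rot":[0,0,0]}
  ]
}}

```text
time_s: 14.7
eef_pos: [0.4175, -0.3416, 0.2017]
eef_rot: [-0.0, 0.722, 0.692, 0.0]
wrist_force: [0.6, -0.1, -1.2]
opening: 0.126
grasp_force: 61.8
```

Run:
```python
from h import *
p,Rm,o=pose(); print(p.round(4),np.degrees(np.arctan2(Rm[1,0],Rm[0,0])),np.round(o["wrist_force"],1),o["opening"])
im,d,K,T=cam("wrist"); np.savez("w3.npz",im=im,d=d,K=K,T=T); save("w3",im)
P=cloud(d,K,T)
r=ctrl.outline_of("wrist","tray_floor")
for x in r[:1]:
    m=cv2.erode(x["region"].astype(np.uint8),np.ones((3,3)))>0
    m&=(d>0)
    w=P[m&(P[...,2]>.023)&(P[...,2]<.045)]; print(x["score"],len(w),cv2.minAreaRect((w[:,:2]*1000).astype(np.float32)),w[:,2].mean())
    f=P[m&(P[...,2]<.012)]; print("floor",len(f),np.median(f,0),cv2.minAreaRect((f[:,:2]*1000).astype(np.float32)))
    for x0 in (.33,.36,.39,.42,.45,.48,.51):
        s=w[abs(w[:,0]-x0)<.006][:,1]; s2=f[abs(f[:,0]-x0)<.006][:,1]
        print(x0,s.min().round(4) if len(s) else '',s.max().round(4) if len(s) else '',s2.min().round(4) if len(s2) else '',s2.max().round(4) if len(s2) else '')
```

```text
[ 0.4175 -0.3416  0.2017] 87.54482074688764 [ 0.6 -0.1 -1.2] 0.1256405829364901
0.76 5157 ((415.6889953613281, -339.9336853027344), (82.06414031982422, 266.0276794433594), 86.18789672851562) 0.029308939247611854
floor 15563 [ 0.41474374 -0.33955128  0.00581381] ((416.1866149902344, -337.0422668457031), (76.1048812866211, 254.40487670898438), 86.16972351074219)
0.33 -0.3751 -0.2928 -0.3696 -0.303
0.36 -0.3766 -0.2949 -0.3714 -0.3052
0.39 -0.3049 -0.2971 -0.3676 -0.3075
0.42 -0.3072 -0.2993 -0.3604 -0.3087
0.45 -0.3084 -0.3009 -0.3772 -0.301
0.48 -0.3846 -0.3029 -0.3794 -0.3132
0.51 -0.3871 -0.3049 -0.3815 -0.3146
```

View pics/w3.png

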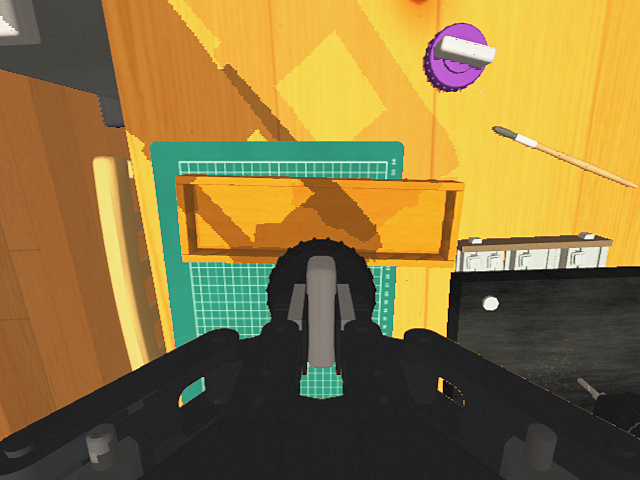

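Wrist view: the tray is empty at (320,220), the held black cap is at (320,290). I lower onto the tray centre (0.4157, -0.340).

{"op": "apply_moves", "data": {
  "moves": [
    {"jaw":0,"offset":[1.5,-2,40],"rot":[0,0,1.3]},
    {"jaw":0,"offset":[0,0,50],"rot":[0,0,0]},
    {"jaw":0,"offset":[0,0,50],"rot":[0,0,0]},
    {"jaw":0,"offset":[0,0,25],"rot":[0,0,0]},
    {"jaw":0,"offset":[0,0,0],"rot":[0,0,0]}
  ]
}}

```text
time_s: 15.42
eef_pos: [0.4148, -0.3388, 0.0354]
eef_rot: [-0.002, 0.729, 0.684, 0.0]
wrist_force: [0.4, 0.2, -1.7]
opening: 0.119
grasp_force: 61.7
```

{"op": "apply_moves", "data": {
  "moves": [
    {"jaw":0,"offset":[0,0,2],"rot":[0,0,0]},
    {"jaw":0,"offset":[0,0,1],"rot":[0,0,0]},
    {"jaw":0,"offset":[0,0,1],"rot":[0,0,0]},
    {"jaw":0,"offset":[0,0,0],"rot":[0,0,0]},
    {"jaw":0,"offset":[0,0,0],"rot":[0,0,0]}
  ]
}}

```text
time_s: 16.05
eef_pos: [0.4156, -0.3407, 0.0333]
eef_rot: [0.0, 0.729, 0.684, -0.0]
wrist_force: [0.2, 0.7, -1.2]
opening: 0.121
grasp_force: 61.8
```

{"op": "apply_moves", "data": {
  "moves": [
    {"jaw":0,"offset":[0,0,2],"rot":[0,0,0]},
    {"jaw":0,"offset":[0,0,1.5],"rot":[0,0,0]},
    {"jaw":0,"offset":[0,0,1],"rot":[0,0,0]},
    {"jaw":0,"offset":[0,0,0.5],"rot":[0,0,0]},
    {"jaw":0,"offset":[0,0,0],"rot":[0,0,0]}
  ]
}}

```text
time_s: 16.68
eef_pos: [0.4155, -0.3406, 0.028]
eef_rot: [-0.0, 0.729, 0.684, -0.0]
wrist_force: [0.2, 0.1, -2.2]
opening: 0.125
grasp_force: 61.8
```

{"op": "apply_moves", "data": {
  "moves": [
    {"jaw":0,"offset":[0,0,0.7],"rot":[0,0,0]},
    {"jaw":0,"offset":[0,0,0.7],"rot":[0,0,0]},
    {"jaw":0,"offset":[0,0,0.6],"rot":[0,0,0]},
    {"jaw":0,"offset":[0,0,0],"rot":[0,0,0]},
    {"jaw":0,"offset":[0,0,0],"rot":[0,0,0]}
  ]
}}

```text
time_s: 17.3
eef_pos: [0.4156, -0.3407, 0.0266]
eef_rot: [0.0, 0.729, 0.684, -0.0]
wrist_force: [-2.2, 2.1, 5.6]
opening: 0.123
grasp_force: 62.7
```

Touchdown at 5.6 N. I release and rise.

{"op": "apply_moves", "data": {
  "moves": [
    {"jaw":0,"offset":[0,0,-0.6],"rot":[0,0,0]},
    {"jaw":0.25,"offset":[0,0,0],"rot":[0,0,0]},
    {"jaw":0.4,"offset":[0,0,0],"rot":[0,0,0]},
    {"jaw":0.4,"offset":[0,0,0],"rot":[0,0,0]},
    {"jaw":0.4,"offset":[0,0,0],"rot":[0,0,0]}
  ]
}}

```text
time_s: 17.92
eef_pos: [0.4156, -0.3406, 0.0267]
eef_rot: [0.0, 0.729, 0.684, 0.0]
wrist_force: [0.1, 0.3, -0.1]
opening: 0.4
grasp_force: 0.0
```

{"op": "apply_moves", "data": {
  "moves": [
    {"jaw":0.4,"offset":[0,0,-10],"rot":[0,0,0]},
    {"jaw":0.4,"offset":[0,0,-30],"rot":[0,0,0]},
    {"jaw":0.4,"offset":[0,0,-50],"rot":[0,0,0]},
    {"jaw":0.4,"offset":[-40,0,-50],"rot":[0,0,0]},
    {"jaw":0.4,"offset":[-20,0,0],"rot":[0,0,0]}
  ]
}}

```text
time_s: 18.55
eef_pos: [0.4138, -0.4039, 0.1717]
eef_rot: [0.006, 0.729, 0.684, -0.001]
wrist_force: [1.1, 0.7, -0.5]
opening: 0.402
grasp_force: 0.0
```

Run:
```python
from h import *
im,d,K,T=cam("wrist"); P=cloud(d,K,T); save("fin",im)
b=P[(np.hypot(P[...,0]-.4157,P[...,1]+.34)<.03)&(P[...,2]>.037)&(P[...,2]<.06)]; print(len(b),np.median(b,0),cv2.minAreaRect((b[:,:2]*1000).astype(np.float32)))
t,d2,K,T=cam("top")
for n in ("bottle_mid","vials_mid"): print([ (r["score"],r["position"]) for r in ctrl.outline_of("top",n)[:1]])
```

```text
938 [ 0.41595897 -0.34183436  0.04417988] ((415.809814453125, -342.7362976074219), (45.4670524597168, 11.935308456420898), 86.47135925292969)
[(0.86, [309.7, 164.7])]
[]
```

View pics/fin.png

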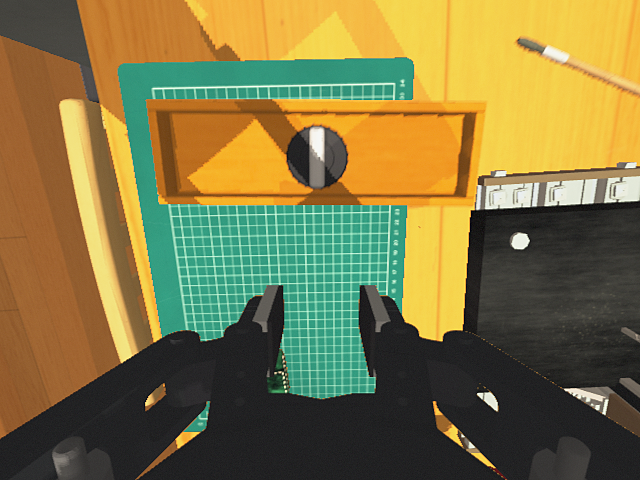

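The cap stands upright and flat on the tray floor at (317,157), with the bar top at 44 mm, and the gripper is clear.

```bash
python3 -c "
from bench import ctrl
print(ctrl.hand_in())"
```

```text
the job is handed in; nothing more can be done
None
```

I relieved the pressure, took the filler cap off and set it upright on the tray floor, then handed the job in at about 19 s; the bottle stood at its starting place in the last picture, but the network missed the vials there, so they are unchecked, though the arm never went near them.

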